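Shift the rover's gear selector into third

TASK

The tracked rover's gear selector stands on the bench with its lever in the left-hand limb of the H-shaped gate. With the fingertips, push the lever to the neutral cross channel, push it across to the right and then push it forward (away from the robot) fully home into the third slot, the far right one, without dipping into fourth on the way; then leave it there. Push gently and do not grip the lever, and leave the servo, the spool and the jar where they stand.

Things in the scene. Friction and masses are not known exactly. Their poses are not given: they have to be found in the camera images.
- console: grey selector box, 170 (x) by 140 (y) by 82 mm high, bolted to the bench on two dark strips 190 mm long. Origin: centre of its underside, on the bench. Its +x is forward (away from the robot, turned up to 0.4 rad), +y is left. On top an 8 mm aluminium gate plate, 130 by 104 mm, with an H-shaped opening; its top is 90 mm above the bench.
- gate_mid (a point): centre of the H, on the plate's top. Limbs: 18 mm wide, 66 mm long fore and aft, centrelines 16 mm left and right of here, joined at the middle by the 22 mm wide neutral cross channel; the tongues between have rounded corners. Slots as in a car: first left forward, second left back, third right forward, fourth right back (marked by 1 to 4 rivet heads). Axes as the console's.
- knob (a point): centre of the lever's black ball knob, 40 mm in diameter, on a 12 mm steel stick that pivots 80 mm below gate_mid; the knob's centre is 155 mm from the pivot, so 165 mm above the bench when upright. At the slots' ends it is about 47 mm forward or back of the middle, in the limbs about 26 to 36 mm left or right of it.
- lever_across (a joint): sideways lean of the lever (rad): 0 in the middle, positive to the console's right (its -y), stops at -0.235 and +0.235. Left limb: -0.235 to -0.17; right limb: 0.17 to 0.235. No spring: dry friction, about 3 N at the knob, keeps the lever where it is left. Starts in the left limb. Over 30 N from the fingers is too rough.
- lever_fore (a joint): forward lean of the lever (rad): 0 in neutral, positive forward (console's +x), stops at -0.31 and +0.31, the slots' ends. It crosses from limb to limb only within about 0.06 of 0 (rounded corners help a little). About 3 N at the knob moves it, no spring. Starts anywhere in the left limb: first, second or between.
- servo_mid (a point): centre of a loose black servo motor, 54 by 20 by 41 mm high, on the bench near the console; bystander. Centre 18 mm up.
- spool_mid (a point): centre of a loose metal spool, 54 mm in diameter, 45 mm high, on the bench; bystander. Centre 22.5 mm up.
- jar_mid (a point): centre of a loose closed jar, 48 mm in diameter, 65 mm high, on the bench; bystander. Centre 32.5 mm up.
There are look-alikes about, which are no part of the job. Of the things that look like the console, the largest one is meant.

How it is judged (in metres and radians):
On the way, in this order (a step that is already met when the one before it is completed fails the run):
1. the lever has crossed to the right end of the neutral channel (value of joint lever_across above 0.13 rad and value of joint lever_fore between -0.16 and 0.16 rad).
2. the lever is pushed forward home into the third slot (value of joint lever_across above 0.13 rad and value of joint lever_fore above 0.26 rad), for 0.2 s.
At the end, for the whole second after the job is handed in: The lever rests in the third slot: leaning right by more than 0.13 rad and forward by more than 0.26 rad (within 8 mm of the slot's end at the knob), at rest, and servo, spool and jar are each within 15 mm of where they stood (all of step 2 and velocity of joint lever_fore between -0.02 and 0.02 rad/s and distance of each of servo_mid, spool_mid, jar_mid from where it was at the start of the episode below 0.015 m); the robot touches nothing.
It fails at once if the lever is pushed into the fourth slot (value of joint lever_across above 0.1 rad and value of joint lever_fore below -0.17 rad).
It fails at once if the lever or the console is gripped or shoved with more than 35 N by the fingers (contact force between the fingers and console above 35 N).
It fails at once if the servo is knocked, carried or lifted (more than 15 mm) (distance of servo_mid from where it was at the start of the episode above 0.015 m).
It fails at once if the spool is knocked, carried or lifted (more than 15 mm) (distance of spool_mid from where it was at the start of the episode above 0.015 m).
It fails at once if the jar is knocked, carried or lifted (more than 15 mm) (distance of jar_mid from where it was at the start of the episode above 0.015 m).
It also fails if it takes over 58 s, if anything falls off the work surface, if the arm or the gripper's body presses on something with over 40 N, if the wrist force passes 120 N, or if a joint passes its speed limit or range.

ROBOT

A 6-joint arm with a two-finger parallel gripper is mounted at the origin on the work surface. World frame = base frame: x ahead of the robot, y to its left, z up, the work surface at z = 0. Lengths are in m, angles in degrees, forces in N, time in s.
With the tool pointing down it reaches from about 0.3 to 0.75 m from the base axis. Payload 8.5 kg.
Tool frame: the origin (TCP) lies midway between the tips of the shut fingers; the grasp point (between the pads) lies 19 mm behind it; z points along the fingers, y is the direction in which the jaws open and shut (so a half turn about z gives the same grasp; the last joint's range is limited). The gripper opens to 85 mm and grips with 20 to 120 N. Pads are 22 mm wide; open, the fingers measure 114 mm over their backs; the gripper's body (76 mm by 85 mm) begins 54 mm behind the grasp point. The pads swing forward as they close: fully open they stand 13 mm farther back than shut.
Start: joints at [61.518, 21.807, 74.336, -0, 83.858, -12.336], TCP at [0.153, 0.528, 0.231] pointing down, gripper open.
Joint ranges: [-178.18, 178.18], [-50.72, 133.34], [12.68, 142.11], [-81.47, 261.47], [9.98, 163.14], [-165.26, 165.26]. Speed limits (degrees/s): [136.94, 136.94, 180, 180, 180, 180].

INTERFACE

Orientations are given as a 3x3 rotation matrix whose columns are the frame's x, y, z axes.
In Python, from rig import env gives the robot as it stands.
- The arm moves only by the shell command python3 -m inch 'ROWS' [FORCE]. ROWS is text: rows parted by semicolons, each of 5 numbers parted by spaces: the finger opening in mm, from 0 to 85.4, then the shift along the tool's x, y, z in mm, then the turn about the tool's z in degrees. In form: jaw dx dy dz turn; .... A call has 1 to 10 rows; each row is the pose to reach, as a shift and turn from the pose commanded when the call began, along the tool's axes at that moment; what a row does not reach only later rows make up. A row lasts 1/8 s, in which the tool goes at most 62.5 mm and 10.7 degrees, less where a joint would pass 70% of its speed; a pose out of reach is approached as far as the arm can. A call with a gripper value outside its range is refused whole. The fingers move at their own pace and stop on an object; FORCE is the grip in N (left out, the last holds). Time passes only in rows, so rows that repeat a pose let the fingers close. It gives the time, the measured TCP pose, the force and the opening at its end, in the units of the state.
- env.observe(): the state, without advancing time (a new reading comes with each control period).
- env.get_image(name): name is "side" or "top" or "wrist"; returns a dict with "color" (420x560x3 uint8, blue, green, red), "range_z" (420x560 float32, m along the optical axis (not along the pixel's ray), 0 where there is no reading), "fov_y" (degrees; the focal length in pixels is half the picture's height over the tangent of half this angle, whatever the lens; pixels are square), "cx", "cy" (the principal point, pixels), "R" (3x3) and "t" (3): a world point X has camera coordinates R X + t. Camera axes: x right, y down, z forward; pixel columns grow to the right and rows downward; lengths in m; the calibration is good to about 2 mm. A picture is of the moment at which its call begins.
- env.close_job(): hands the job in, once; it reports no verdict.
The state is a dict: "time_s": time; "q": joint angles; "qvel": joint speeds; "joint_efforts": joint torques, N m; "position": TCP position; "tool_rot": TCP orientation; "ft_force": force on the tool from outside, world axes, zero at the start; "wrist_torque": the same for the moment, N m; "grip_width": finger opening in m.
Only numpy, scipy, OpenCV 4.12 (cv2) and the standard library are available. Lean on these libraries where they do the work, as an engineer would, in place of code of your own. Each camera call takes 0.05 s, during which the arm holds its last target.

## Working session

There is one attempt and no reset: what is moved stays moved. The work goes in short steps, Python scripts to look and compute and a shell command to move; the robot and the scene stay as the last step left them, time stands still between calls to the robot, and variables do not carry over. Pictures are saved under pics/ and viewed, and the job is handed in when it is done.

```bash
ls; mkdir -p pics; python3 - <<'E'
from rig import env
import cv2
s=env.observe(); print(s['time_s'],s['position'],s['tool_rot'],s['grip_width'])
for n in ['side','top','wrist']:
    d=env.get_image(n); cv2.imwrite(f'pics/{n}0.png',d['color']); print(n,d['fov_y'],d['cx'],d['cy'],d['R'],d['t'])
E
```

```text
pics
0.0 [0.15279132 0.52804094 0.23070485] [[-9.60568980e-01  2.78040850e-01 -7.22049249e-04]
 [ 2.78041591e-01  9.60568147e-01 -1.30673228e-03]
 [ 3.30252555e-04 -1.45596622e-03 -9.99998886e-01]] 0.0853483979514722
side 45.04803344489059 279.9551588408773 205.43245328571797 [[ 0.95419915 -0.29916773 -0.00162936]
 [-0.21354251 -0.67726189 -0.70407097]
 [ 0.20953181  0.67217186 -0.71012775]] [-0.49685282  0.23621247  1.1372038 ]
top 47.41877050899143 289.50797046676433 213.80549485441543 [[ 3.61768293e-03 -9.99702671e-01 -2.41139433e-02]
 [-9.91862172e-01 -5.18325118e-04 -1.27315214e-01]
 [ 1.27264860e-01  2.43782942e-02 -9.91569137e-01]] [0.08101427 0.5519285  1.1137394 ]
wrist 66.32988960270282 280.7113010164849 210.77417890217308 [[ 2.78521553e-01  9.60429716e-01 -7.10000686e-04]
 [ 9.18738458e-01 -2.66215632e-01  2.91631418e-01]
 [ 2.79902467e-01 -8.18779404e-02 -9.56530508e-01]] [-0.54998428 -0.03658951  0.37826276]
```

View pics/side0.png

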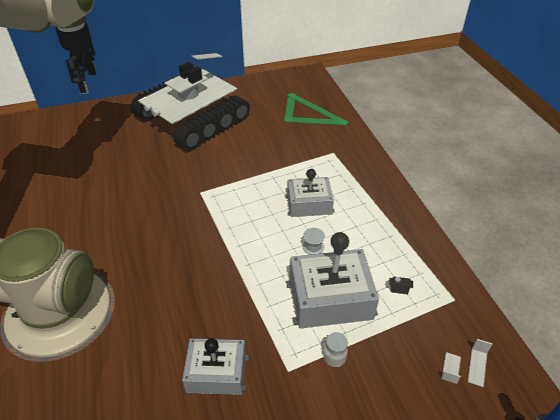

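View pics/top0.png

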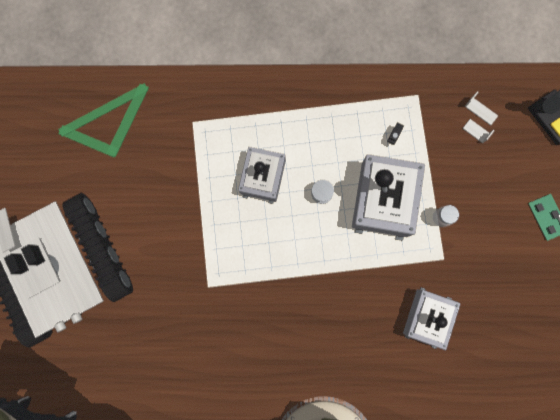

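View pics/wrist0.png

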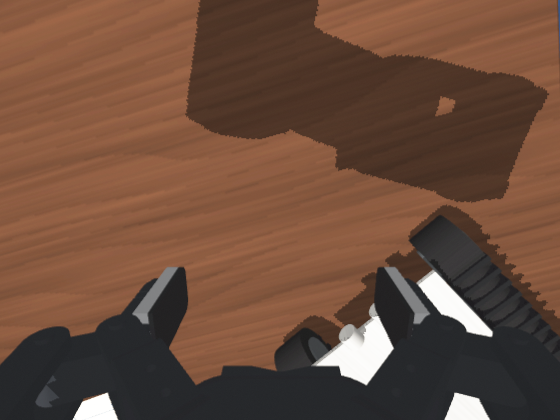

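The large console is at top-view pixel (390,195), with its knob at (384,179), so the lever sits forward-left in first. The servo is at (396,133), the spool at (322,191) and the jar at (449,215). Next I'll measure these.

```bash
cat > h.py <<'E'
from rig import env
import numpy as np, cv2
def cam(n):
    d=env.get_image(n); d['f']=210/np.tan(np.radians(d['fov_y']/2)); return d
def ray(d,u,v,z):
    r=d['R'].T@np.array([(u-d['cx'])/d['f'],(v-d['cy'])/d['f'],1]); c=-d['R'].T@d['t']
    return c+r*(z-c[2])/r[2]
def pts(d):
    v,u=np.mgrid[:420,:560]; z=d['range_z']
    P=np.stack([(u-d['cx'])/d['f']*z,(v-d['cy'])/d['f']*z,z],-1)
    return (P-d['t'])@d['R']
def proj(d,X):
    c=d['R']@np.array(X)+d['t']; return c[:2]/c[2]*d['f']+[d['cx'],d['cy']]
def knob(d,G):
    # sphere fit on black-ish points near gate above 0.125
    P=pts(d); m=(d['range_z']>0)&(np.hypot(P[...,0]-G[0],P[...,1]-G[1])<.075)&(P[...,2]>.14)&(P[...,2]<.19)&(d['color'].max(-1)<90)
    Q=P[m]; 
    from scipy.optimize import least_squares
    r=least_squares(lambda c:np.linalg.norm(Q-c,axis=1)-.02,Q.mean(0)-[0,0,.01],loss='soft_l1',f_scale=.002)
    return r.x,len(Q),np.sqrt(2*r.cost/len(Q))
E
python3 - <<'E'
from h import *
d=cam('top');P=pts(d);z=P[...,2]
v,u=np.mgrid[:420,:560]
near=(abs(u-390)<50)&(abs(v-195)<55)&(d['range_z']>0)
m=near&(z>.076)&(z<.1)
m8=(m*255).astype(np.uint8)
cs,_=cv2.findContours(m8,0,1);c=max(cs,key=cv2.contourArea)
print('box',cv2.minAreaRect(c))
g=P[m];r=cv2.minAreaRect((g[:,:2]*1000).astype(np.float32));print('world rect mm',r, np.median(g[:,2]))
# bright plate
mp=near&(z>.084)&(z<.096)&(d['color'].min(-1)>150)
g=P[mp];r=cv2.minAreaRect((g[:,:2]*1000).astype(np.float32));print('plate',r,len(g))
G=np.array(r[0])/1000
for n in ['top','side']:
    dd=cam(n); print(n,knob(dd,G))
for nm,(a,b) in dict(servo=(396,133),spool=(322,191),jar=(449,215)).items():
    k=(abs(u-a)<18)&(abs(v-b)<18)&(z>.012)&(d['range_z']>0)&(z<.075); q=P[k]; print(nm,q.min(0),q.max(0))
big=cv2.resize(d['color'][100:290,290:480],None,fx=3,fy=3,interpolation=cv2.INTER_CUBIC);cv2.imwrite('pics/crop0.png',big)
E
```

```text
box ((390.0281066894531, 193.82449340820312), (61.379310607910156, 72.3991470336914), 9.090276718139648)
world rect mm ((594.2132568359375, -151.20498657226562), (139.98257446289062, 170.29444885253906), 80.17611694335938) 0.08389008847797542
plate ((593.3606567382812, -152.37786865234375), (130.8931884765625, 159.84878540039062), 78.90486145019531) 1808
top (array([ 0.6149476 , -0.1234134 ,  0.16005276]), 242, np.float64(0.001235026991659885))
side (array([ 0.61276074, -0.12364069,  0.16062823]), 279, np.float64(0.001345610863206144))
servo [ 0.72896658 -0.19719978  0.01276121] [ 0.78209556 -0.15918223  0.04249354]
spool [ 0.58366933 -0.02229364  0.03723258] [0.63589115 0.02815702 0.04951065]
jar [ 0.52511262 -0.31196042  0.01227168] [ 0.57131478 -0.26625408  0.06972625]
```

View pics/crop0.png

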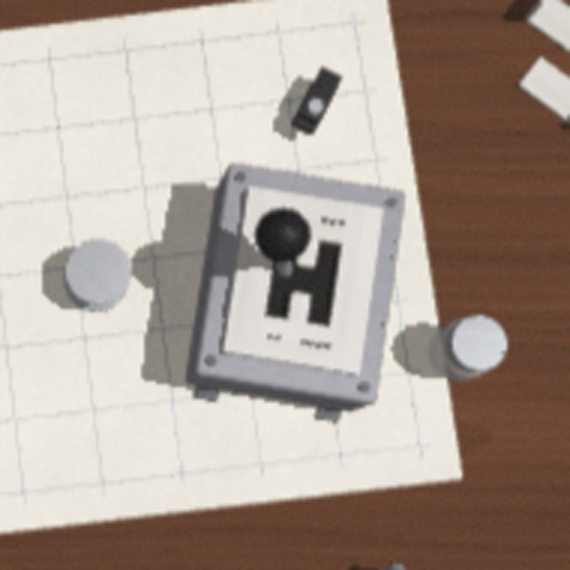

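```bash
cat >> h.py <<'E'
G=np.array([.594,-.1515]); YAW=np.radians(-9.8)
EX=np.array([np.cos(YAW),np.sin(YAW)]); EY=np.array([-EX[1],EX[0]])
def cons(p): p=np.array(p)[:2]-G; return np.array([p@EX,p@EY])*1000
def shift(f,l,z):
    s=env.observe(); T=np.r_[G+EX*f/1000+EY*l/1000,z]
    return s['tool_rot'].T@(T-s['position'])*1000
def rep():
    s=env.observe(); x=s['tool_rot'][:2,0]
    print('t',s['time_s'],'tcp fore/left',cons(s['position']).round(1),'z',s['position'][2].round(4),'yawerr',round(float(np.degrees(np.arctan2(-x[1],-x[0])-YAW)),2),'F',s['ft_force'].round(1),'w',s['grip_width'])
def look(*ns):
    for n in ns:
        k,c,e=knob(cam(n),G); print(n,'knob fore/left',cons(k).round(1),'z',k[2].round(4),c,round(e,4))
E
python3 - <<'E'
from h import *
rep();look('top','side'); print(shift(56,31,.26),shift(56,31,.144))
d=cam('top');P=pts(d);z=P[...,2];b=d['color'].max(-1)<70
v,u=np.mgrid[:420,:560]
m=b&(abs(z-.09)<.0995)&(abs(u-391)<25)&(abs(v-197)<32)&(z<.1)
mm=m&(v>185)
q=np.array([ray(d,a,c,.09) for a,c in zip(u[mm],v[mm])]); qq=np.array([cons(x) for x in q]); print(qq.min(0),qq.max(0),len(qq)); print(np.percentile(qq,[3,97],axis=0))
E
```

```text
t 0.3 tcp fore/left [-550.4  594.7] z 0.2311 yawerr -6.35 F [0.4 0.5 0.4] w 0.0853880514496156
top knob fore/left [15.4 31. ] z 0.1598 242 0.0013
side knob fore/left [13.4 30.6] z 0.1609 278 0.0015
[-664.94125706 -493.26148366  -28.67406179] [-664.94661334 -493.23139256   87.32593419]
[-30.35598322 -22.63345485] [19.12334241 24.19928378] 279
[[-28.7793062  -21.69740366]
 [ 15.9109882   22.0406023 ]]
```

```bash
python3 -m inch '0 -30 -20 -29 0; 0 -70 -50 -29 -3; 0 -110 -80 -29 -6.3; 0 -160 -120 -29 -6.3; 0 -210 -157 -29 -6.3; 0 -260 -194 -29 -6.3; 0 -310 -231 -29 -6.3; 0 -360 -268 -29 -6.3; 0 -410 -305 -29 -6.3; 0 -450 -335 -29 -6.3' 20; python3 -c "
from h import *
rep();print(shift(56,31,.2),shift(56,31,.144))"
```

```text
time_s: 1.7
position: [0.4932, 0.0792, 0.2604]
tool_rot: [[-0.985, 0.172, 0.0], [0.172, 0.985, -0.0], [-0.0, 0.0, -1.0]]
ft_force: [-0.7, 0.9, -0.2]
grip_width: -0.0003
t 1.7 tcp fore/left [-138.6  210.1] z 0.2604 yawerr -0.12 F [-0.7  0.9 -0.2] w -0.0003343702631994461
[-194.97433826 -178.73583968   60.40891693] [-194.95865564 -178.73742298  116.40891471]
```

```bash
python3 -m inch '0 -40 -37 0 0; 0 -80 -74 0 0; 0 -120 -110 0 0; 0 -160 -147 0 0; 0 -190 -175 0 0; 0 -195 -179 15 0; 0 -195 -179 50 0; 0 -195 -179 85 0; 0 -195 -179 110 0; 0 -195 -179 116 0' 20; python3 - <<'E'
from h import *
rep();look('side','top');print(shift(31,31,.144))
d=cam('side');cv2.imwrite('pics/s1.png',cv2.resize(d['color'][180:340,240:450],None,fx=3,fy=3))
E
```

```text
time_s: 2.95
position: [0.6525, -0.1273, 0.1425]
tool_rot: [[-0.985, 0.17, -0.003], [0.17, 0.985, 0.001], [0.004, 0.001, -1.0]]
ft_force: [0.7, 0.0, -0.4]
grip_width: -0.0004
t 2.95 tcp fore/left [53.6 33.8] z 0.1425 yawerr -0.01 F [ 0.7  0.  -0.4] w -0.0004110360898447717
side knob fore/left [16. 30.] z 0.1614 353 0.0034h.py:19: RuntimeWarning: Mean of empty slice.
  r=least_squares(lambda c:np.linalg.norm(Q-c,axis=1)-.02,Q.mean(0)-[0,0,.01],loss='soft_l1',f_scale=.002)
  ret = um.true_divide(
Traceback (most recent call last):
  File "h.py", line 32, in look
    k,c,e=knob(cam(n),G); print(n,'knob fore/left',cons(k).round(1),'z',k[2].round(4),c,round(e,4))
          ~~~~^^^^^^^^^^
  File "h.py", line 19, in knob
    r=least_squares(lambda c:np.linalg.norm(Q-c,axis=1)-.02,Q.mean(0)-[0,0,.01],loss='soft_l1',f_scale=.002)
ValueError: Initial guess is outside of provided bounds
```

```bash
python3 -m inch '0 4 0 0 0; 0 8 0 0 0; 0 11 0 0 0; 0 14 0 0 0; 0 17 0 0 0; 0 20 0 0 0; 0 22 0 0 0; 0 24 0 0 0; 0 25 0 0 0; 0 25 0 0 0' 20; python3 - <<'E'
from h import *
rep();look('side')
d=cam('side');cv2.imwrite('pics/s1.png',cv2.resize(d['color'][180:340,240:450],None,fx=3,fy=3))
E
```

```text
time_s: 4.3
position: [0.6288, -0.124, 0.1442]
tool_rot: [[-0.985, 0.171, -0.0], [0.171, 0.985, 0.0], [0.0, 0.0, -1.0]]
ft_force: [2.4, -0.2, 3.0]
grip_width: 0.0001
t 4.3 tcp fore/left [29.6 33. ] z 0.1442 yawerr -0.05 F [ 2.4 -0.2  3. ] w 0.00010509433129369061
side knob fore/left [ 0.1 30.1] z 0.1618 350 0.0025
```

View pics/s1.png

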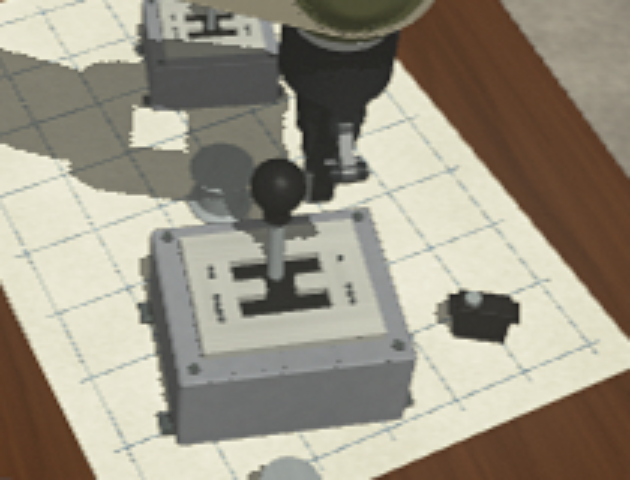

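The side view puts the stick at the centre of the left limb, at about (275,270) in the crop, with the knob at fore ≈ 0. Next I'll go around to the left of the knob.

```bash
python3 -m inch '0 -10 0 0 0; 0 -18 0 0 0; 0 -18 20 0 0; 0 -18 45 0 0; 0 -12 60 0 0; 0 5 62 0 0; 0 20 62 0 0; 0 29 62 0 0; 0 30 62 0 0; 0 30 62 0 0' 20; python3 - <<'E'
from h import *
rep();look('side')
d=cam('top');cv2.imwrite('pics/t2.png',cv2.resize(d['color'][100:290,290:480],None,fx=3,fy=3))
E
```

```text
time_s: 5.65
position: [0.6102, -0.0579, 0.1444]
tool_rot: [[-0.985, 0.171, 0.0], [0.171, 0.985, -0.0], [-0.0, -0.0, -1.0]]
ft_force: [-0.0, -0.1, 0.8]
grip_width: 0.0002
t 5.65 tcp fore/left [ 0.1 95. ] z 0.1444 yawerr -0.05 F [-0.  -0.1  0.8] w 0.000243105801002623
side knob fore/left [-1.5 30.8] z 0.1617 284 0.0015
```

View pics/t2.png

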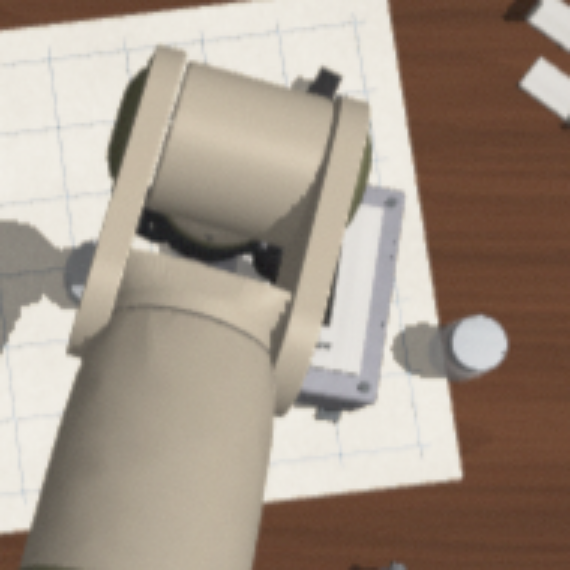

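The top view is blocked by the arm, but the side view still shows the knob at fore ≈ -1 mm. I'll start pushing right.

```bash
python3 -m inch '0 0 -8 0 0; 0 0 -16 0 0; 0 0 -24 0 0; 0 0 -29 0 0; 0 0 -34 0 0; 0 0 -39 0 0; 0 0 -44 0 0; 0 0 -49 0 0; 0 0 -54 0 0; 0 0 -55 0 0' 20; python3 - <<'E'
from h import *
rep();look('side')
d=cam('side');cv2.imwrite('pics/s3.png',cv2.resize(d['color'][180:340,240:450],None,fx=3,fy=3))
E
```

```text
time_s: 7.0
position: [0.6004, -0.1125, 0.1442]
tool_rot: [[-0.985, 0.171, -0.0], [0.171, 0.985, -0.0], [0.0, -0.0, -1.0]]
ft_force: [-0.2, 3.0, 2.5]
grip_width: -0.0001
t 7.0 tcp fore/left [-0.3 39.5] z 0.1442 yawerr -0.07 F [-0.2  3.   2.5] w -5.301458640644025e-05
side knob fore/left [-1.8  7.5] z 0.1649 312 0.002
```

View pics/s3.png

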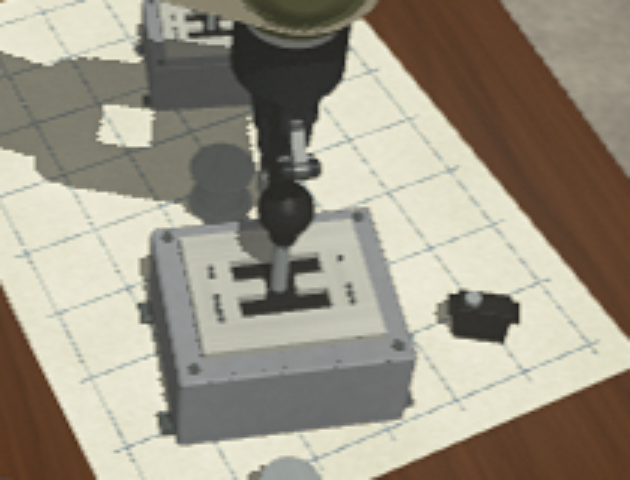

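The stick is in the cross channel, and the push force is about 3 N. I'll continue.

```bash
python3 -m inch '0 0 -5 0 0; 0 0 -10 0 0; 0 0 -15 0 0; 0 0 -20 0 0; 0 0 -25 0 0; 0 0 -29 0 0; 0 0 -33 0 0; 0 0 -36 0 0; 0 0 -37 0 0; 0 0 -37 0 0' 20; python3 - <<'E'
from h import *
rep();look('side')
d=cam('side');cv2.imwrite('pics/s4.png',cv2.resize(d['color'][180:340,240:450],None,fx=3,fy=3))
E
```

```text
time_s: 8.35
position: [0.5941, -0.1485, 0.1441]
tool_rot: [[-0.985, 0.171, -0.0], [0.171, 0.985, 0.0], [0.0, 0.0, -1.0]]
ft_force: [0.4, 2.2, -0.1]
grip_width: -0.0002
t 8.35 tcp fore/left [-0.4  2.9] z 0.1441 yawerr -0.05 F [ 0.4  2.2 -0.1] w -0.0001756064851306247
side knob fore/left [ -1.9 -28.7] z 0.1626 320 0.0018
```

View pics/s4.png

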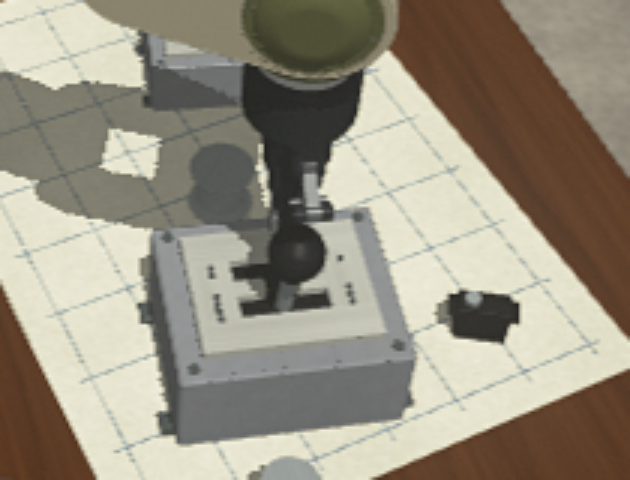

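```bash
python3 -m inch '0 0 -2 0 0; 0 0 -2 0 0; 0 0 12 0 0; 0 15 20 0 0; 0 35 20 0 0; 0 48 15 0 0; 0 48 -10 0 0; 0 48 -30 0 0; 0 48 -34 0 0; 0 48 -34 0 0' 20; python3 - <<'E'
from h import *
rep();look('side')
d=cam('side');cv2.imwrite('pics/s5.png',cv2.resize(d['color'][180:340,240:450],None,fx=3,fy=3))
E
```

```text
time_s: 9.7
position: [0.5412, -0.1738, 0.1442]
tool_rot: [[-0.985, 0.172, -0.0], [0.172, 0.985, 0.0], [0.0, 0.0, -1.0]]
ft_force: [0.1, 0.4, -0.4]
grip_width: 0.0
t 9.7 tcp fore/left [-48.3 -31. ] z 0.1442 yawerr -0.08 F [ 0.1  0.4 -0.4] w 2.5705595271567257e-05
side knob fore/left [ -3.2 -31.1] z 0.1618 340 0.0044
```

View pics/s5.png

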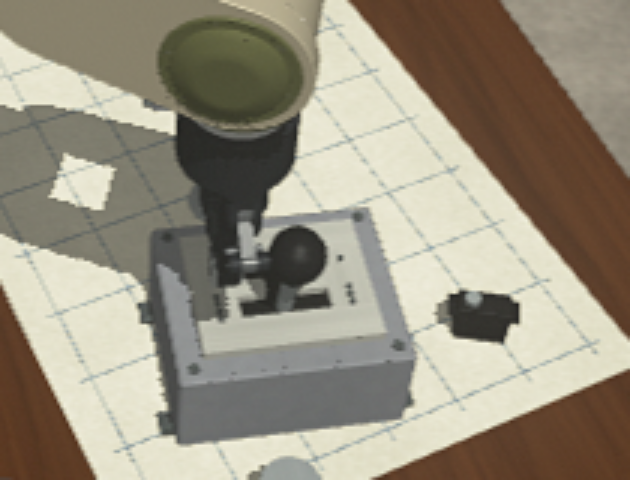

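The knob stands in the right limb at neutral, with the fingertips behind it. Now I'll push it forward.

```bash
python3 -m inch '0 -8 0 0 0; 0 -15 0 0 0; 0 -21 0 0 0; 0 -27 0 0 0; 0 -33 0 0 0; 0 -39 0 0 0; 0 -45 0 0 0; 0 -51 0 0 0; 0 -55 0 0 0; 0 -57 0 0 0' 20; python3 - <<'E'
from h import *
rep();look('side')
d=cam('side');cv2.imwrite('pics/s6.png',cv2.resize(d['color'][180:340,240:450],None,fx=3,fy=3))
E
```

```text
time_s: 11.05
position: [0.5973, -0.1834, 0.1438]
tool_rot: [[-0.985, 0.171, -0.001], [0.171, 0.985, 0.001], [0.001, 0.0, -1.0]]
ft_force: [-2.7, 1.2, -1.9]
grip_width: -0.0002
t 11.05 tcp fore/left [  8.7 -30.9] z 0.1438 yawerr -0.04 F [-2.7  1.2 -1.9] w -0.00021272321324492687
side knob fore/left [ 25.5 -32.9] z 0.1654 240 0.0038
```

View pics/s6.png

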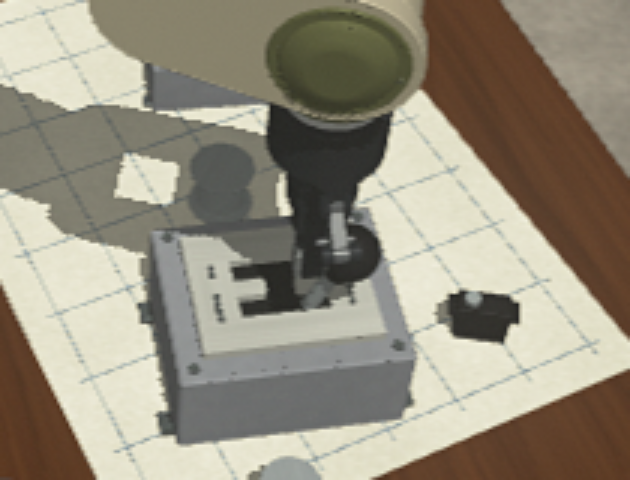

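```bash
python3 -m inch '0 -2 0 0 0; 0 -3 0 0 0; 0 -4 0 0 0; 0 -5 0 0 0; 0 -5 0 0 0' 20;  python3 -m inch '0 -1 0 0 0; 0 -2 0 0 0; 0 -2 0 0 0' 20; python3 -c "
from h import *
rep()"
```

```text
time_s: 11.78
position: [0.6023, -0.1844, 0.1443]
tool_rot: [[-0.985, 0.171, 0.0], [0.171, 0.985, -0.0], [-0.0, -0.0, -1.0]]
ft_force: [-2.0, 0.6, -1.8]
grip_width: -0.0001
time_s: 12.15
position: [0.6043, -0.1848, 0.1443]
tool_rot: [[-0.985, 0.171, 0.0], [0.171, 0.985, -0.0], [-0.0, -0.0, -1.0]]
ft_force: [-2.6, 0.8, -1.9]
grip_width: 0.0002
t 12.15 tcp fore/left [ 15.8 -31. ] z 0.1443 yawerr -0.04 F [-2.6  0.8 -1.9] w 0.00017989547734818391
```

```bash
for i in 1; do python3 -m inch '0 -1 0 0 0; 0 -1 0 0 0' 20; done; python3 -m inch '0 -1 0 0 0; 0 -1 0 0 0' 20
```

```text
time_s: 12.4
position: [0.6052, -0.1849, 0.1443]
tool_rot: [[-0.985, 0.171, 0.0], [0.171, 0.985, -0.0], [-0.0, -0.0, -1.0]]
ft_force: [-2.6, 0.5, -1.7]
grip_width: 0.0001
time_s: 12.65
position: [0.6062, -0.1851, 0.1443]
tool_rot: [[-0.985, 0.171, 0.0], [0.171, 0.985, -0.0], [-0.0, -0.0, -1.0]]
ft_force: [-3.2, 0.0, -1.3]
grip_width: -0.0003
```

```bash
python3 -m inch '0 -1 0 0 0; 0 -1 0 0 0' 20
```

```text
time_s: 12.9
position: [0.6071, -0.1852, 0.1443]
tool_rot: [[-0.985, 0.171, -0.0], [0.171, 0.985, 0.0], [0.0, -0.0, -1.0]]
ft_force: [-2.9, 0.5, -2.7]
grip_width: -0.0002
```

I'll back off, lift and clear the view to check.

```bash
python3 -m inch '0 5 0 0 0; 0 20 0 0 0; 0 40 0 0 0; 0 45 0 -30 0; 0 45 0 -80 0; 0 80 0 -100 0; 0 130 0 -100 0; 0 170 0 -100 0; 0 180 0 -100 0; 0 180 0 -100 0' 20; python3 - <<'E'
from h import *
rep()
look('side')
d=cam('side');cv2.imwrite('pics/s7.png',cv2.resize(d['color'][180:340,240:450],None,fx=3,fy=3))
d=cam('top');cv2.imwrite('pics/t7.png',cv2.resize(d['color'][100:290,290:480],None,fx=3,fy=3))
E
```

```text
time_s: 14.15
position: [0.4302, -0.1548, 0.245]
tool_rot: [[-0.985, 0.171, 0.002], [0.171, 0.985, -0.001], [-0.002, -0.001, -1.0]]
ft_force: [-0.3, -0.2, -0.6]
grip_width: -0.0002
t 14.15 tcp fore/left [-160.8  -31.1] z 0.245 yawerr -0.07 F [-0.3 -0.2 -0.6] w -0.00023724163824873792
side knob fore/left [ 46.3 -29.3] z 0.1549 291 0.0013
```

View pics/s7.png

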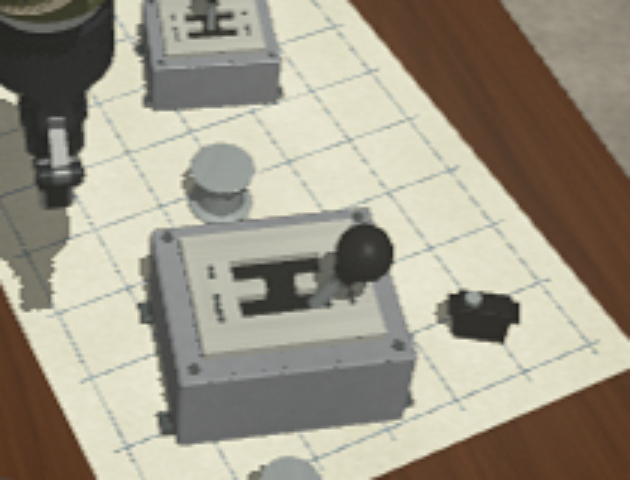

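View pics/t7.png

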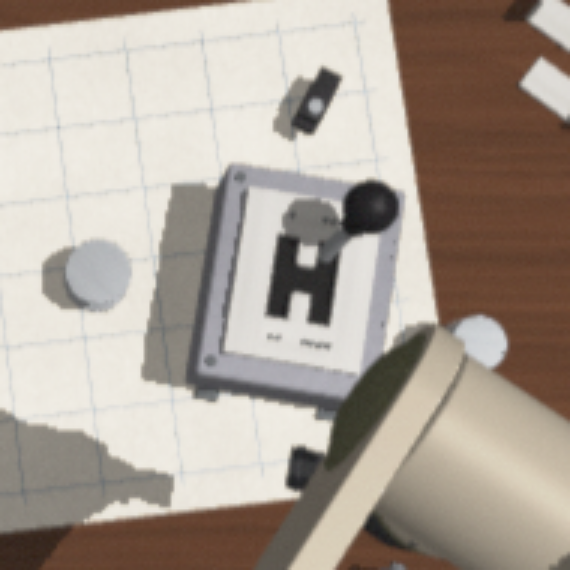

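Side view: the knob is at fore 46 mm, 29 mm right, which is the end of third, and its height of 0.155 m matches full lean. Top view: the servo, spool and jar sit at the same pixels as before. I'll hold for a moment and hand in.

```bash
python3 -m inch '0 0 0 0 0; 0 0 0 0 0; 0 0 0 0 0; 0 0 0 0 0' 20; python3 - <<'E'
from h import *
look('top','side'); rep(); print(env.close_job())
E
```

```text
time_s: 14.8
position: [0.4298, -0.1545, 0.2443]
tool_rot: [[-0.985, 0.171, -0.0], [0.171, 0.985, -0.0], [0.0, -0.0, -1.0]]
ft_force: [-0.4, 0.1, 0.1]
grip_width: -0.0
top knob fore/left [ 48.3 -29.5] z 0.1531 246 0.0013
side knob fore/left [ 46.6 -29.5] z 0.1547 290 0.0013
t 14.9 tcp fore/left [-161.3  -30.9] z 0.2443 yawerr -0.05 F [ 1.1 -0.4  1.3] w -1.1636230695749056e-05
the job is handed in; nothing more can be done
None
```

The lever is home in the third slot, and I handed the job in at about 15 s. With the fingers shut, I pushed the lever back to neutral, then across to the right, then forward to the slot's end. The lever never went towards fourth.

- **Lever position:** the last check put the knob 46.6 mm (side camera) and 48.3 mm (top camera) forward of the middle. Both cameras put it 29.5 mm to the right. The slot's end is at about 47 mm, and the 2 mm difference in the forward readings is within calibration error.
- **Forces:** every reading taken during the pushes was about 4 N or less, though I only read the force at the end of each move. I did not see a force rise that would show the lever meeting its end stop, so "fully home" rests on the camera positions.
- **Bystanders:** the servo, spool and jar looked unmoved in the final top picture. The arm partly hid the jar, and I compared these by eye, not by measurement.
- **Failed check:** one top-camera knob measurement failed early on because the arm was in the way, and one side-camera reading was thrown off by the fingers during the last push. I repeated both with the arm clear.
- **Robot:** it was clear of everything at hand-in.

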